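# Lock the camera's lens collar and present the marked welded bracket to it

### The arm

A 6-joint arm with a two-finger parallel gripper is mounted at the origin on a cart in front of the work surface, level with it; the furniture and walls round the work are solid. World frame = base frame: x ahead of the robot, y to its left, z up, the work surface at z = 0. Lengths are in mm, angles in rad, forces in N, time in s.
With the tool pointing down it reaches from about 350 to 775 mm from the base axis. Payload 7.3 kg.
Tool frame: the origin (TCP) lies midway between the tips of the shut fingers; the grasp point (between the pads) lies bot.tcp_to_grasp behind it (bot.tcp_to_grasp is the distance from the TCP to the grasp point, in mm); z points along the fingers, y is the direction in which the jaws open and shut (so a half turn about z gives the same grasp; the last joint's range is limited). The gripper opens to 92 mm and grips with 3 to 60 N. Pads are 19 mm wide; open, the fingers measure 130 mm over their backs; the gripper's body (75 mm by 190 mm) begins 47 mm behind the grasp point.
Start: joints at [-1.246, 0.342, 1.524, -0, 1.275, -0.146], TCP at [238.164, -467.892, 226.741] pointing down, gripper open.
Joint ranges: [-2.53, 2.53], [-0.77, 2.02], [0.04, 2.7], [-1, 4.14], [0.28, 2.66], [-3.11, 3.11]. Speed limits (rad/s): [2.57, 2.57, 3.14, 3.14, 3.14, 3.14].

### API

Orientations are given as [roll, pitch, yaw] about the fixed x, y, z axes, in that order (R = Rz(yaw) Ry(pitch) Rx(roll)).
In Python, from plant import bot gives the robot as it stands.
- The arm moves only by the shell command python3 -m inch 'ROWS'. ROWS is JSON, one flat list of numbers, 7 for each row, row after row: the shift along the world's x, y, z in cm, then the turn, a rotation vector about the world's x, y, z in degrees, then the gripper command: -1 is shut, 1 is fully open, values between are in proportion. In form: [tx, ty, tz, ax, ay, az, fingers, tx, ty, tz, ax, ay, az, fingers, ...]. A call has exactly 5 rows; each row is the pose to reach, as a shift and turn from the pose measured when the call began; what a row does not reach only later rows make up. A row lasts 1/10 s, in which the tool goes at most 50 mm and 8.59 degrees, less where a joint would pass 70% of its speed; a pose out of reach is approached as far as the arm can. A call with a gripper value outside its range is refused whole. The fingers move at their own pace and stop on an object; the grip force is fixed at half the most. Time passes only in rows, so rows that repeat a pose let the fingers close, or fill a call up. It gives the time, the measured TCP pose, the force and the opening at its end, in the units of the state.
- bot.get_obs(): the state, without advancing time (a new reading comes with each control period).
- bot.capture(name): name is "scene" or "top" or "wrist"; returns the picture (400x640x3 uint8, red, green, blue); there is no depth.
- bot.calibration(name): a dict with "fx", "fy", "cx", "cy" (pixels), "k1" (the pictures are not rectified: a ray, as slopes to the right and down, at radius r is drawn at 1 + k1 r^2 times it, then the intrinsics apply), "cam_to_world" (4x4, takes a point from camera to world coordinates). Camera axes: x right, y down, z forward; pixel columns grow to the right and rows downward; lengths in mm; the calibration is good to about 2 mm. A picture is of the moment at which its call begins: read the wrist's pose just before it. calibration takes no time and is no camera call; for the wrist camera it gives the pose at the moment of the call.
- bot.close_job(): hands the job in, once; it reports no verdict.
The state is a dict: "time": time; "joint_positions": joint angles; "dq": joint speeds; "tau": joint torques, N m; "tool_pos": TCP position; "tcp_rot": TCP orientation; "contact_force": force on the tool from outside, world axes, zero at the start; "moment": the same for the moment, N m; "grip_width": finger opening in mm.
Only numpy, scipy, OpenCV 4.12 (cv2) and the standard library are available. Lean on these libraries where they do the work, as an engineer would, in place of code of your own. Each camera call takes 0.05 s, during which the arm holds its last target.

### The job

Lock the lens of the upward-looking inspection camera: turn its collar clockwise (seen from above) until the black pointer line meets the red mark. Then lift the bracket with the yellow paint mark straight up out of the drilled bar and present it to the camera: level, the stud welded under its foot pointing straight down at the middle of the lens with the stud's end 80 mm above the lens front, and the bracket's long edge parallel to the front edge of the camera's base. Finish while holding it still there in the gripper; never let the bracket touch the camera, and leave the other two brackets in the bar.

Things in the scene. Friction and masses are not known exactly. Their poses are not given: they have to be found in the camera images.
- camera: Grey camera fixed to the bench, looking up. Origin on the vertical lens axis at the bench; z up, -x to the base's front edge (80 mm, along y), facing the robot. Base x -42..62, y -40..40, 10 mm thick; 44 mm cube to z 52; black flange 65 mm across, top z 58; collar z 58.5..80; lens barrel 35 mm across to z 105; black junction box behind the cube to z 45.
- lens_collar (a joint): Lock collar about the lens axis, rad: 0 unlocked (white mark), grows clockwise seen from above, 1.1 locked (red mark), stop at 1.13. Starts at 0 to 0.45; stiff (0.06 N m), stays where left. Silver knurled ring 40 mm across, 21.5 mm high, with two flat-ended wings 14 mm wide, on either side, 52 mm over their ends: pinch across these from above.
- collar_pointer (a point): Outer end of the collar wing with the black pointer line: 26 mm from the lens axis, at the collar's mid height (69 mm above the bench). The other wing lies straight across the axis.
- locked_mark (a point): Red mark on the flange, 29 mm from the lens axis on the camera's -x side, 58 mm above the bench. The white unlocked mark lies 1.1 rad counter-clockwise of it seen from above.
- lens_front (a point): Centre of the lens's front rim on the lens axis, 105 mm above the bench.
- marked_bracket: Loose steel bracket with yellow paint on foot and leg, 3 mm sheet, 60 to 100 g. Origin: centre of the foot's underside. Foot x -20..20, y -30..30 (60 mm long edge along y), z 0..3 mm; upright leg x 17..20, y -30..30, to z 38. Starts level in one of the bar's holes, leg on the bar's +x side. Grip it across its 60 mm length at x about 12 (ends of leg and foot), or by the leg.
- stud_end (a point): Centre of the free lower end of the copper-coloured stud (12.4 mm across, 30 mm long) welded under the marked bracket's foot at its origin, pointing along the bracket's -z.
- rack: Fixed aluminium bar 207 mm long (its x, roughly away from the robot), 40 mm wide (its y), 40 mm high; origin: centre of its underside. Three upright through holes 15.5 mm wide at x = -65, 0, 65 mm; in each sits a bracket, stud down in the hole, foot on the bar with 10 mm overhang at either side.
- plain_bracket_1: A bracket like the marked one, with its own stud but no paint; stays in its hole. Same origin and axes.
- plain_bracket_2: A bracket like the marked one, with its own stud but no paint; stays in its hole. Same origin and axes.

How it is judged (in metres and radians):
On the way, in this order (a step that is already met when the one before it is completed fails the run):
1. the lens collar is turned to its locked mark (within 0.1 rad) (value of joint lens_collar above 1 rad), for 0.2 s.
2. the marked bracket is lifted out of the bar, its stud clear of the hole (height (world z) of stud_end above 0.05 m), for 0.2 s.
At the end, for the whole second after the job is handed in: Collar within 0.1 rad of its locked mark; marked bracket held still by the gripper alone: stud end within 10 mm of the lens axis, 70 to 90 mm above the lens front, upright within 0.1 rad, long edge parallel to the base's front edge within 0.15 rad; plain brackets still in the bar (value of joint lens_collar above 1 rad and horizontal distance between stud_end and lens_front below 0.01 m and z of stud_end in the frame of lens_front between 0.07 and 0.09 m and angle between marked_bracket's own z axis and vertical below 0.1 rad and angle between the y axis of marked_bracket and the y axis of camera, either way round below 0.15 rad and linear speed of marked_bracket below 0.02 m/s and contact force between marked_bracket and the fingers above 1 N and contact force between each of marked_bracket, the fingers and camera below 0.05 N and distance of each of plain_bracket_1, plain_bracket_2 from where it was at the start of the episode below 0.012 m); the arm keeps its last pose, push and grip.
It fails at once if a plain bracket is shifted by more than 12 mm (distance of any of plain_bracket_1, plain_bracket_2 from where it was at the start of the episode above 0.012 m).
It fails at once if the bracket touches the camera (contact force between marked_bracket and camera above 0.5 N).
It also fails if it takes over 54 s, if anything falls off the work surface, if the arm or the gripper's body presses on something with over 40 N, if the wrist force passes 120 N, or if a joint passes its speed limit or range.

## Working session

There is one attempt and no reset: what is moved stays moved. The work goes in short steps, Python scripts to look and compute and a shell command to move; the robot and the scene stay as the last step left them, time stands still between calls to the robot, and variables do not carry over. Pictures are saved under pics/ and viewed, and the job is handed in when it is done.

```bash
ls; mkdir -p pics; python3 - <<'E'
from plant import bot
import cv2
print(bot.get_obs(), bot.tcp_to_grasp)
for n in ["scene","top","wrist"]:
    c=bot.calibration(n); print(n,c)
    cv2.imwrite(f"pics/a_{n}.png",bot.capture(n)[:,:,::-1])
E
```

```text
pics
{'time': 0.0, 'joint_positions': array([-1.24601954e+00,  3.42716977e-01,  1.52505071e+00, -9.75258686e-07,
        1.27539328e+00, -1.46028831e-01]), 'dq': array([ 0.0001355 , -0.00024807,  0.00172513,  0.0003965 ,  0.0001814 ,
        0.00072309]), 'tau': array([ 1.21666184e-03, -4.31237590e+01, -2.44220281e+01,  7.19204312e-02,
        5.58879878e-02, -1.19959509e-04]), 'tool_pos': array([ 238.01237471, -467.47458007,  226.03619074]), 'tcp_rot': array([-3.14004090e+00, -2.27283008e-04,  4.70805731e-01]), 'contact_force': array([ 0.11864874, -0.04479961, -0.85273888]), 'moment': array([-0.01628815,  0.01379649, -0.04493981]), 'grip_width': 91.96448663598792} 18.8
scene {'fx': 440.9702006026491, 'fy': 440.9702006026491, 'cx': 317.20743261314556, 'cy': 195.46019207427685, 'k1': -0.038668636045592876, 'cam_to_world': array([[ 7.83837009e-01, -3.68973646e-01,  4.99457698e-01,
         5.74765566e+01],
       [-6.20604271e-01, -4.92951551e-01,  6.09794315e-01,
        -8.09943838e+02],
       [ 2.12104158e-02, -7.87944933e-01, -6.15380290e-01,
         6.00726423e+02],
       [ 0.0
[... 364 characters left out ...]
91e-02,
        -3.22399010e+02],
       [-4.10427898e-02, -1.88478483e-01, -9.81219318e-01,
         9.34395908e+02],
       [ 0.00000000e+00,  0.00000000e+00,  0.00000000e+00,
         1.00000000e+00]])}
wrist {'fx': 294.3268714850727, 'fy': 294.3268714850727, 'cx': 328.14075848502546, 'cy': 202.5931052417501, 'k1': -0.032518471926125496, 'cam_to_world': array([[ 4.53194309e-01, -8.64235238e-01, -2.18431620e-01,
         2.96867969e+02],
       [-8.91410635e-01, -4.39765764e-01, -1.09513253e-01,
        -4.38908358e+02],
       [-1.41353608e-03,  2.44343052e-01, -9.69687823e-01,
         3.84979302e+02],
       [ 0.00000000e+00,  0.00000000e+00,  0.00000000e+00,
         1.00000000e+00]])}
```

View pics/a_scene.png

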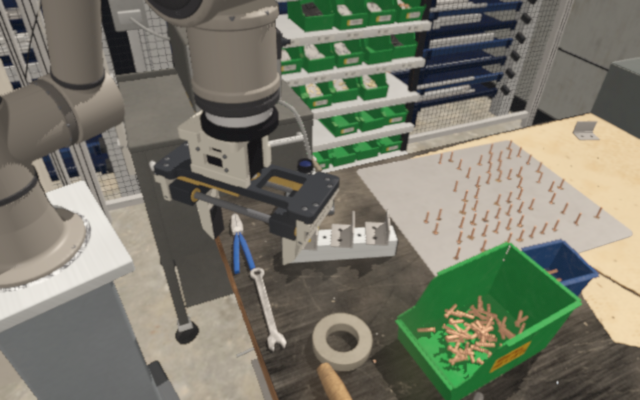

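View pics/a_top.png

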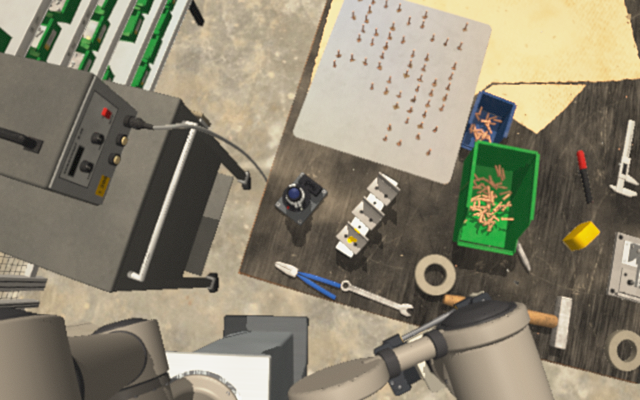

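View pics/a_wrist.png

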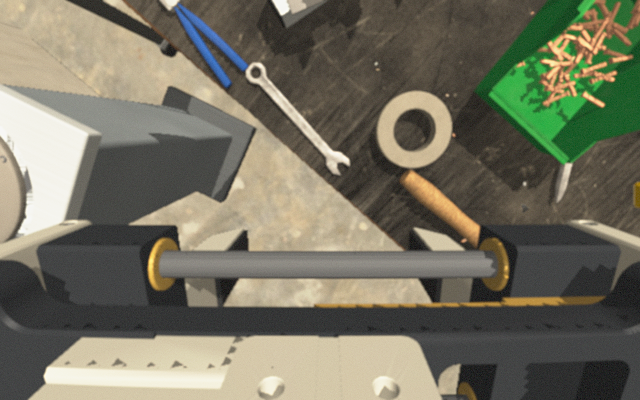

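The top view shows the camera at about (297,197). The bar runs from (345,245) to (383,190), and the yellow-marked bracket sits in its near hole. I'll enlarge this area.

```bash
cat > h.py <<'E'
import numpy as np, cv2
from plant import bot
def ray(n,u,v,c=None):
    c=c or bot.calibration(n)
    xd=np.array([(u-c['cx'])/c['fx'],(v-c['cy'])/c['fy']]); x=xd.copy()
    for _ in range(30): x=xd/(1+c['k1']*(x@x))
    M=c['cam_to_world']; d=M[:3,:3]@np.array([x[0],x[1],1]); return M[:3,3],d
def at_z(n,u,v,z,c=None):
    o,d=ray(n,u,v,c); return o+d*(z-o[2])/d[2]
def proj(n,P,c=None):
    c=c or bot.calibration(n); M=c['cam_to_world']
    p=(np.asarray(P,float)-M[:3,3])@M[:3,:3]; x=p[...,:2]/p[...,2:]
    x=x*(1+c['k1']*(x**2).sum(-1,keepdims=True)); return x*[c['fx'],c['fy']]+[c['cx'],c['cy']]
def crop(img,x0,y0,w,h,k,name):
    cv2.imwrite(name,cv2.resize(img[y0:y0+h,x0:x0+w],None,fx=k,fy=k,interpolation=cv2.INTER_CUBIC))
E
python3 - <<'E'
from h import *
im=cv2.imread("pics/a_top.png")
crop(im,265,165,70,60,10,"pics/b1.png"); crop(im,325,165,80,100,6,"pics/b2.png")
E
```

```text
(no output)
```

View pics/b1.png

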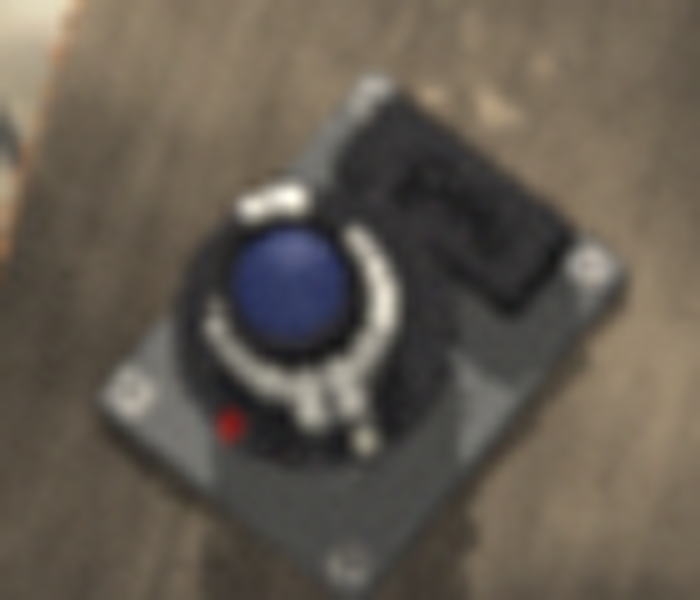

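View pics/b2.png

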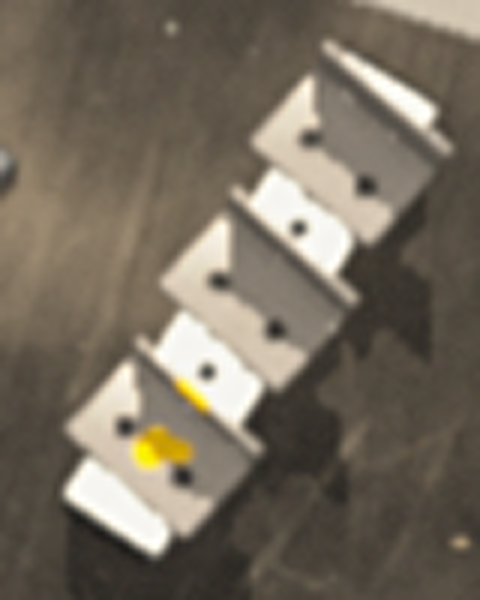

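Crop b1 shows the red mark at (230,425), the white mark at (365,440), the pointer wing at (325,400) and the far wing at (275,200). Crop b2 shows three brackets, with the yellow one nearest the robot. I'll fit coarse poses from these.

```bash
cat >> h.py <<'E'
from scipy.optimize import least_squares
def fit(n,obj,px,x0,c=None):
    c=c or bot.calibration(n); obj=np.array(obj,float); px=np.array(px,float)
    def W(p):
        q=obj.copy(); cs,s=np.cos(p[2]),np.sin(p[2]); q[:,0]=p[0]+cs*obj[:,0]-s*obj[:,1]; q[:,1]=p[1]+s*obj[:,0]+cs*obj[:,1]; return q
    r=least_squares(lambda p:(proj(n,W(p),c)-px).ravel(),x0,x_scale=[10,10,.1]); return r.x,r.fun.reshape(-1,2)
E
python3 - <<'E'
from h import *
f=lambda P,k,x0,y0:[((x+.5)/k-.5+x0,(y+.5)/k-.5+y0) for x,y in P]
top=at_z("top",294,193,105);print(top)
a=np.deg2rad(63.025)
px=f([(105,405),(630,280),(370,72),(290,287),(230,425),(365,440)],10,265,165)
obj=[(-42,40,10),(62,-40,10),(62,40,10),(0,0,105),(-29,0,58),(-29*np.cos(1.1),-29*np.sin(1.1),58)]
p,r=fit("top",obj,px,[top[0],top[1],-.6]);print(p,r.round(1))
for q,z in (((325,405),80),((275,200),80)):
    w=at_z("top",*f([q],10,265,165)[0],z); v=w[:2]-p[:2]; print(v,np.hypot(*v),np.arctan2(v[1],v[0]))
# bracket: foot near corners, leg top corners
px=f([(65,428),(190,540),(140,338),(262,450)],6,325,165)
obj=[(-20,30,43),(-20,-30,43),(20,30,78),(20,-30,78)]
b=at_z("top",350,240,43)
print(fit("top",obj,px,[b[0],b[1],-.7]))
px=f([(65,428),(190,540),(160,282),(280,392),(250,140),(370,245)],6,325,165)
obj=[(-20+d,y,43) for d in(-65,0,65) for y in (30,-30)]
b=at_z("top",358,214,43)
print(fit("top",obj,px,[b[0],b[1],-.7]))
E
```

```text
[ 506.78768903 -217.76823788  105.        ]
[ 506.53054182 -216.65043015   -0.6627318 ] [[-1.  -0.1]
 [ 0.4 -0.7]
 [ 0.5 -0.2]
 [-0.1 -0.1]
 [ 0.2  0.5]
 [ 0.   0.6]]
[-21.11523326  -5.52712264] 21.826638780380517 -2.8855767814721944
[24.63981904  6.98709997] 25.611330470042507 0.27631557741264007
(array([ 417.51849398, -342.02566831,   -0.72451743]), array([[ 0.17596252,  0.32766525],
       [-0.56918966, -0.14629351],
       [-0.09992389, -0.09675878],
       [ 0.4802493 , -0.07782939]]))
(array([ 474.62545406, -374.35030611,   -0.59269859]), array([[-1.77120484,  0.99216529],
       [-0.3227557 , -2.27882213],
       [-1.12432547,  1.63919486],
       [ 1.0869796 , -1.63580999],
       [ 0.0178814 ,  2.06213134],
       [ 2.13538809, -0.72108937]]))
```

Camera at about (506,-217), yaw -0.66; collar at about 0.15–0.2 rad; marked bracket at about (417,-342), yaw -0.72. I'll move above the lens in two calls, turning the jaws towards the wing line.

```bash
python3 -m inch '[2.8,2.6,0.5,0,0,8,1, 5.6,5.2,1,0,0,16,1, 8.4,7.8,1.5,0,0,24,1, 11.2,10.4,2,0,0,32,1, 14,13,2,0,0,40,1]'; python3 - <<'E'
from h import *
cv2.imwrite("pics/c1.png",bot.capture("wrist")[:,:,::-1])
cv2.imwrite("pics/c1s.png",bot.capture("scene")[:,:,::-1])
print(bot.get_obs()['joint_positions'].round(2))
E
```

```text
time: 0.65
tool_pos: [379.1, -336.6, 246.7]
tcp_rot: [-3.141, 0.0, 1.174]
contact_force: [0.1, -0.2, 0.5]
grip_width: 91.9
[-0.87  0.29  1.54  0.    1.31 -0.48]
```

View pics/c1.png

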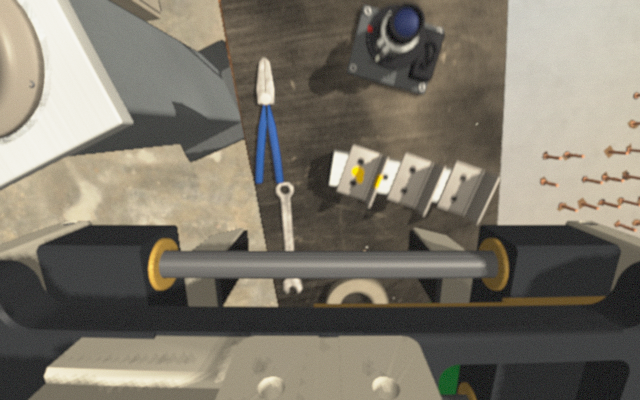

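View pics/c1s.png

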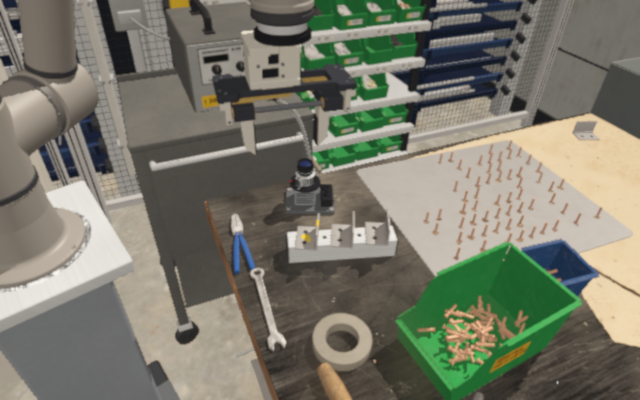

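The wrist view shows the lens camera at (400,45) and the brackets from (355,170) to (465,190), with yellow on the leftmost. In the scene view the camera is at (308,190) and the bar at (340,240). Next, crops.

```bash
python3 - <<'E'
from h import *
im=cv2.imread("pics/c1.png"); s=cv2.imread("pics/c1s.png")
crop(im,340,0,110,100,6,"pics/d1.png"); crop(im,320,130,190,100,4,"pics/d2.png")
crop(s,270,145,80,80,7,"pics/d3.png"); crop(s,275,210,130,65,6,"pics/d4.png")
E
```

```text
(no output)
```

View pics/d1.png

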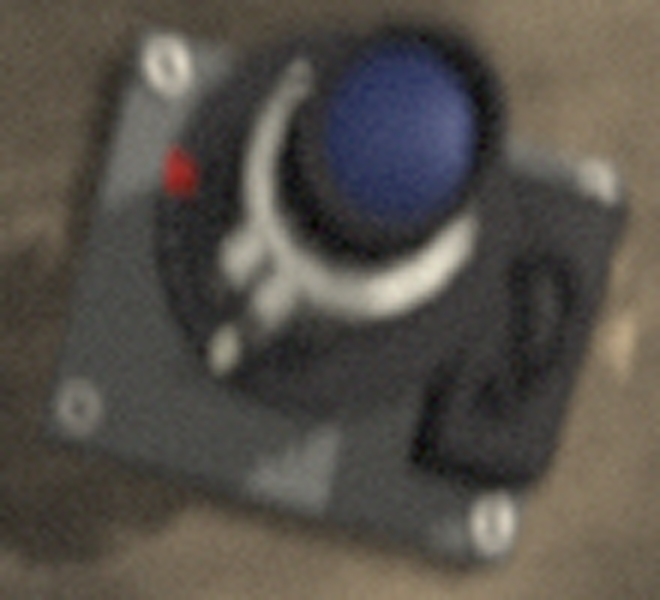

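View pics/d2.png

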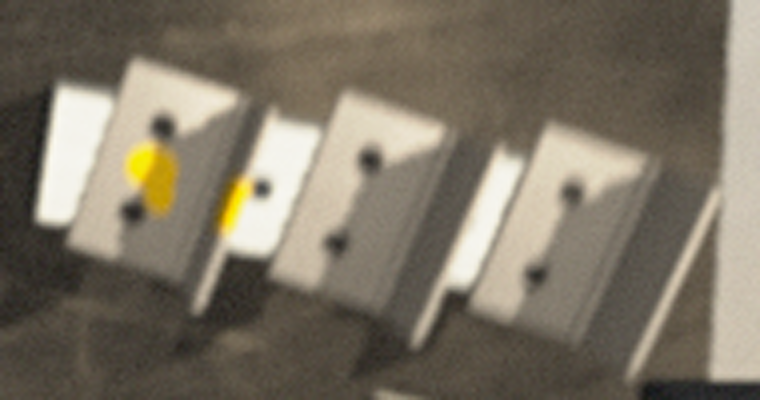

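View pics/d3.png

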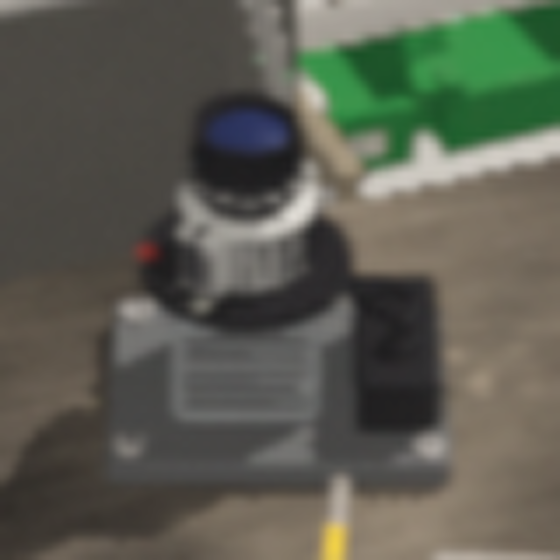

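View pics/d4.png

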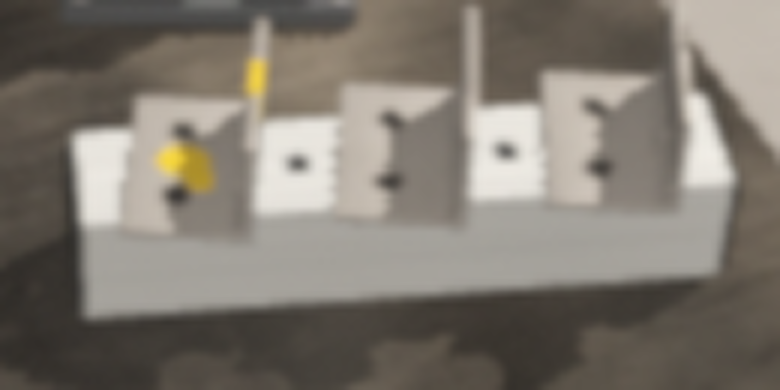

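```bash
python3 - <<'E'
from h import *
f=lambda P,k,x0,y0:[((x+.5)/k-.5+x0,(y+.5)/k-.5+y0) for x,y in P]
m=1.1; W=(-29*np.cos(m),-29*np.sin(m),58)
px=f([(140,35),(48,432),(505,565),(628,180),(405,140),(180,172),(225,350)],6,340,0)
p,r=fit("wrist",[(-42,40,10),(-42,-40,10),(62,-40,10),(62,40,10),(0,0,105),(-29,0,58),W],px,[506,-216,-.66]);print(p,r.round(1).tolist())
for q in ((255,283),(245,300)):
    w=at_z("wrist",*f([q],6,340,0)[0],80); v=w[:2]-p[:2]; print(np.hypot(*v),np.arctan2(v[1],v[0]), p[2]+np.pi+1.1-2*np.pi-np.arctan2(v[1],v[0]))
px=f([(107,470),(450,460),(247,135),(148,250),(203,303)],7,270,145)
p,r=fit("scene",[(-42,-40,10),(62,-40,10),(0,0,105),(-29,0,58),W],px,[506,-216,-.66]);print(p,r.round(1).tolist())
px=f([(133,57),(66,243),(276,108),(207,313)],4,320,130)
ob=[(-20,30,43),(-20,-30,43),(20,30,78),(20,-30,78)]
p,r=fit("wrist",ob,px,[417,-342,-.72]);print('br',p,r.round(1).tolist())
px=f([(135,97),(122,232),(250,240)],6,275,210)
p,r=fit("scene",[(-20,30,43),(-20,-30,43),(20,-30,43)],px,[417,-342,-.72]);print('br',p,r.round(1).tolist())
# bar axis from wrist holes & scene: dots between brackets top of bar
c=bot.calibration("wrist");print((c['cam_to_world'][:3,3]-bot.get_obs()['tool_pos']).round(1))
a=[at_z("scene",*q,40) for q in f([(297,163),(505,151)],6,275,210)];d=a[1]-a[0];print(a,np.arctan2(d[1],d[0]))
E
```

```text
[ 510.33926834 -213.55006758   -0.64954605] [[0.4, -1.1], [-1.8, 1.1], [0.5, 1.2], [0.7, -0.7], [-0.2, -1.4], [0.3, 1.0], [0.1, 0.4]]
23.741565793707288 -2.8249645129107694 0.13382581338959287
26.716846176763816 -2.7880196104539707 0.09688091093279416
[ 507.21776503 -218.03220093   -0.6286751 ] [[-0.2, -0.5], [0.7, 0.4], [-0.2, -1.6], [-0.1, 0.8], [-0.2, 0.7]]
br [ 421.82378218 -338.73927458   -0.70491265] [[-0.5, 0.3], [0.7, 0.1], [0.4, 0.4], [-0.6, -0.8]]
br [ 417.43036922 -343.28128445   -0.71862345] [[0.1, 0.1], [-0.6, 0.1], [0.5, -0.1]]
[ 25.7  59.2 158.9]
[array([ 445.85482019, -359.03625996,   40.        ]), array([ 500.7651699 , -393.81385992,   40.        ])] -0.5645829781998591
```

```bash
python3 -m inch '[2.5,2.4,0,0,0,8.2,1, 5.1,4.8,0,0,0,16.4,1, 7.7,7.2,0,0,0,24.6,1, 10.2,9.5,-1,0,0,32.8,1, 12.8,11.9,-2,0,0,41,1]'; python3 -m inch '[0,0,0,0,0,0,1,0,0,0,0,0,0,1,0,0,0,0,0,0,1,0,0,0,0,0,0,1,0,0,0,0,0,0,1]';python3 - <<'E'
from h import *
cv2.imwrite("pics/e1.png",bot.capture("wrist")[:,:,::-1])
cv2.imwrite("pics/e1s.png",bot.capture("scene")[:,:,::-1])
E
```

```text
time: 1.25
tool_pos: [509.1, -215.4, 225.9]
tcp_rot: [-3.141, -0.001, 1.896]
contact_force: [0.4, 0.1, -0.6]
grip_width: 91.9
time: 1.75
tool_pos: [508.6, -216.4, 226.3]
tcp_rot: [-3.141, -0.0, 1.894]
contact_force: [0.3, -0.4, -0.2]
grip_width: 91.6
```

View pics/e1.png

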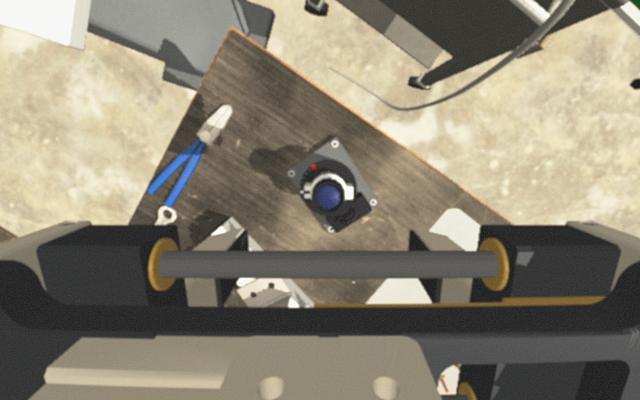

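View pics/e1s.png

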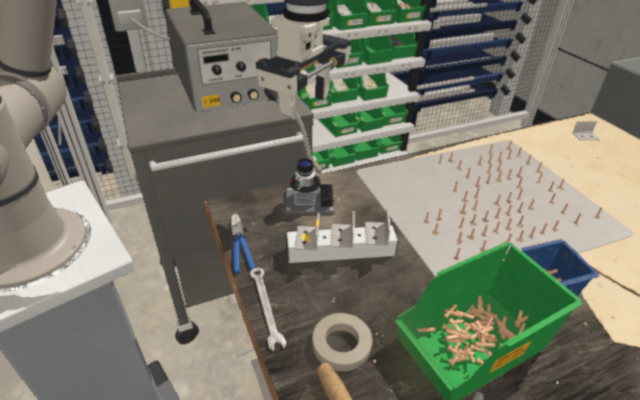

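The wrist view shows the lens at (327,195), the red mark at (313,167) and the wings roughly horizontal, so lined up with the jaws.

```bash
python3 - <<'E'
from h import *
im=cv2.imread("pics/e1.png")
crop(im,280,130,105,105,7,"pics/e2.png")
E
```

```text
(no output)
```

View pics/e2.png

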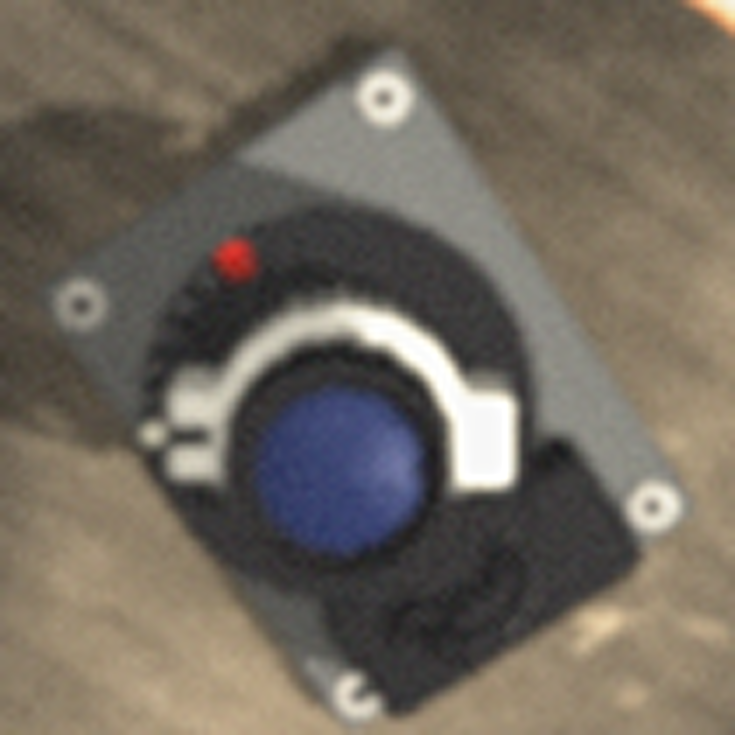

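```bash
python3 - <<'E'
from h import *
f=lambda P,k,x0,y0:[((x+.5)/k-.5+x0,(y+.5)/k-.5+y0) for x,y in P]
m=1.1; W=(-29*np.cos(m),-29*np.sin(m),58)
px=f([(395,50),(40,300),(690,505),(360,725),(340,468),(236,260),(153,433)],7,280,130)
p,r=fit("wrist",[(-42,40,10),(-42,-40,10),(62,40,10),(62,-40,10),(0,0,105),(-29,0,58),W],px,[506,-216,-.66]);print(p,r.round(1).tolist())
a,b=[at_z("wrist",*q,80) for q in f([(167,433),(518,440)],7,280,130)]
print((a+b)/2,np.hypot(*(a-b)[:2]),np.arctan2(*(b-a)[1::-1]))
print(at_z("wrist",*f([(340,468)],7,280,130)[0],105))
E
```

```text
[ 508.95457083 -216.75499005   -0.64130074] [[-0.7, -1.5], [-1.5, -0.8], [1.9, 0.1], [-1.0, 1.4], [-0.1, 0.8], [-0.1, 0.1], [1.3, -0.2]]
[ 509.40723041 -216.58524892   80.        ] 53.13212282742795 0.3032849962849181
[ 508.81260634 -215.91604988  105.        ]
```

```bash
python3 -m inch '[0,0,-4.5,0,0,-1,1, 0,0,-9,0,0,-1,1, 0,0,-12,0,0,-1,1, 0,0,-14,0,0,-1,1, 0,0,-15,0,0,-1,1]';  python3 -m inch '[0,0,-0.6,0,0,0,1, 0,0,-1,0,0,0,1, 0,0,-1.4,0,0,0,1, 0,0,-1.4,0,0,0,1, 0,0,-1.4,0,0,0,1]'; python3 - <<'E'
from h import *
cv2.imwrite("pics/g1.png",bot.capture("wrist")[:,:,::-1])
s=bot.capture("scene")[:,:,::-1]
crop(s,250,80,110,150,4,"pics/g1s.png")
E
```

```text
time: 2.35
tool_pos: [507.7, -215.8, 74.4]
tcp_rot: [-3.139, -0.003, 1.877]
contact_force: [-0.9, -0.8, 0.4]
grip_width: 91.9
time: 2.85
tool_pos: [508.1, -216.0, 61.0]
tcp_rot: [-3.14, -0.002, 1.877]
contact_force: [-0.2, -0.0, 0.3]
grip_width: 91.4
```

View pics/g1.png

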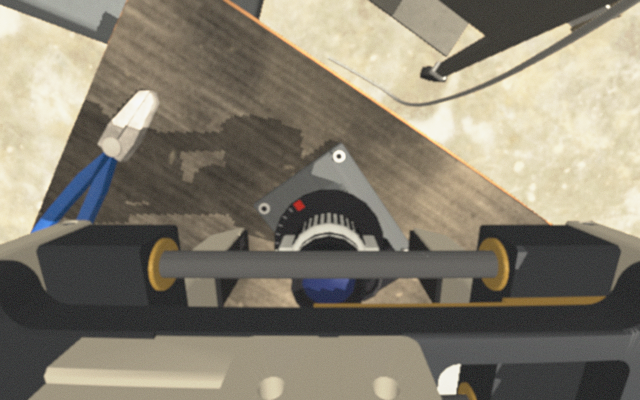

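View pics/g1s.png

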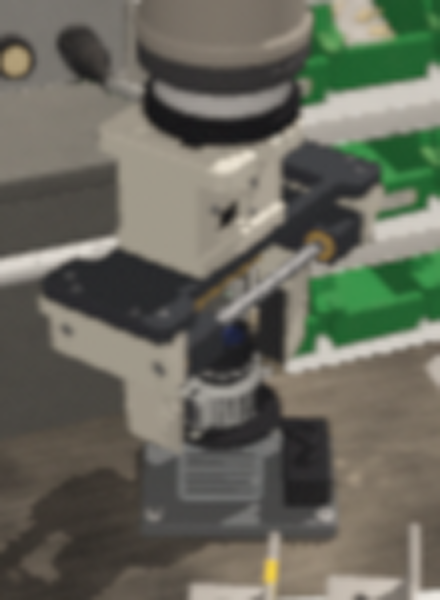

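The wings sit between the fingers and the tips are just above the flange. Closing.

```bash
python3 -m inch '[0.1,-0.05,0.1,0,0,0,1, 0.1,-0.05,0.1,0,0,0,-1, 0.1,-0.05,0.1,0,0,0,-1, 0.1,-0.05,0.1,0,0,0,-1, 0.1,-0.05,0.1,0,0,0,-1]';  python3 -m inch '[0,0,0,0,0,0,-1, 0,0,0,0,0,0,-1,0,0,0,0,0,0,-1,0,0,0,0,0,0,-1,0,0,0,0,0,0,-1]'
```

```text
time: 3.45
tool_pos: [509.0, -216.4, 61.9]
tcp_rot: [-3.14, -0.002, 1.877]
contact_force: [-0.3, -0.4, -0.2]
grip_width: 64.1
time: 3.95
tool_pos: [508.5, -216.5, 61.8]
tcp_rot: [-3.139, -0.002, 1.877]
contact_force: [-3.7, -1.9, 2.3]
grip_width: 51.8
```

```bash
python3 -m inch '[0,0,0,0,0,-6,-1, 0,0,0,0,0,-12,-1, 0,0,0,0,0,-18,-1, 0,0,0,0,0,-24,-1, 0,0,0,0,0,-30,-1]'; python3 -m inch '[0,0,0,0,0,-4,-1, 0,0,0,0,0,-8,-1, 0,0,0,0,0,-12,-1, 0,0,0,0,0,-16,-1, 0,0,0,0,0,-16,-1]'
```

```text
time: 4.45
tool_pos: [508.4, -216.5, 61.8]
tcp_rot: [-3.139, -0.003, 1.349]
contact_force: [-2.9, -1.3, 2.0]
grip_width: 51.4
time: 4.95
tool_pos: [508.5, -216.5, 61.8]
tcp_rot: [-3.139, -0.003, 1.069]
contact_force: [-2.9, -0.9, 0.2]
grip_width: 51.7
```

```bash
python3 -m inch '[0,0,0,0,0,-2,-1, 0,0,0,0,0,-4,-1, 0,0,0,0,0,-6,-1, 0,0,0,0,0,-8.3,-1, 0,0,0,0,0,-8.3,-1]';  python3 -c "
from h import *
print(bot.get_obs()['moment'],bot.get_obs()['tau'])
im=bot.capture('wrist')[:,:,::-1]; crop(im,220,100,210,150,3.5,'pics/k1.png')"
```

```text
time: 5.45
tool_pos: [508.5, -216.6, 61.9]
tcp_rot: [-3.139, -0.003, 0.925]
contact_force: [-3.3, -0.3, 1.1]
grip_width: 51.5
[-0.21943716  0.42049095 -0.03022685] [  1.25190128 -48.81994128 -19.73721743   0.64139457  -0.49178788
   0.33395835]
```

View pics/k1.png

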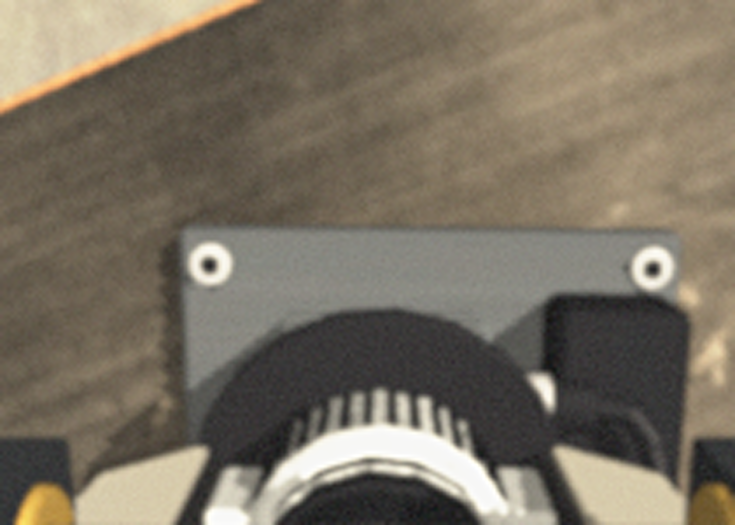

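The base edge is parallel to the jaws within about 0.01 rad, so the collar should be about 1.09. Releasing, rising and checking.

```bash
python3 -m inch '[0,0,0,0,0,-0.6,-1, 0,0,0,0,0,-0.6,-1, 0,0,0,0,0,-0.6,1, 0,0,0,0,0,-0.6,1, 0,0,0,0,0,-0.6,1]';python3 -m inch '[0,0,0,0,0,0,1, 0,0,0,0,0,0,1, 0,0,2,0,0,0,1, 0,0,6,0,0,0,1, 0,0,11,0,0,0,1]'; python3 -m inch '[0,0,3,0,0,0,1, 0,0,3,0,0,0,1, 0,0,3,0,0,0,1, 0,0,3,0,0,0,1, 0,0,3,0,0,0,1]';  python3 -c "
from h import *
im=bot.capture('wrist')[:,:,::-1]; crop(im,250,100,150,130,5,'pics/m1.png')"
```

```text
time: 6.0
tool_pos: [508.9, -216.5, 61.9]
tcp_rot: [-3.139, -0.003, 0.916]
contact_force: [0.0, -0.4, 0.1]
grip_width: 71.3
time: 6.5
tool_pos: [507.8, -215.8, 171.4]
tcp_rot: [-3.135, -0.003, 0.916]
contact_force: [1.7, -0.3, -0.3]
grip_width: 92.0
time: 7.0
tool_pos: [507.1, -215.4, 199.8]
tcp_rot: [-3.132, -0.002, 0.916]
contact_force: [-0.4, 0.2, 0.2]
grip_width: 91.8
```

View pics/m1.png

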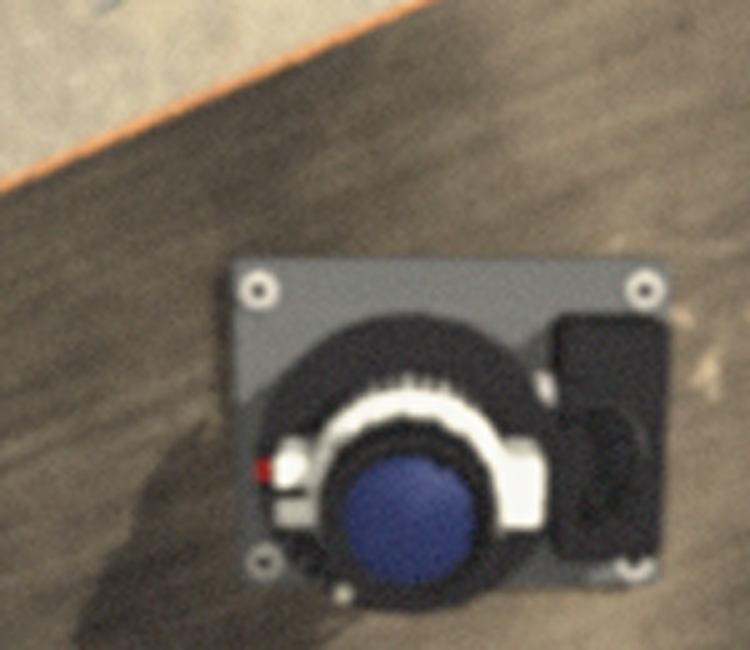

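```bash
python3 - <<'E'
from h import *
print(bot.get_obs()['tool_pos'],bot.get_obs()['tcp_rot'])
f=lambda P,k,x0,y0:[((x+.5)/k-.5+x0,(y+.5)/k-.5+y0) for x,y in P]
m=1.1; W=(-29*np.cos(m),-29*np.sin(m),58)
px=f([(670,258),(234,260),(658,580),(244,580),(409,519),(262,470),(343,594)],5,250,100)
p,r=fit("wrist",[(62,40,10),(-42,40,10),(62,-40,10),(-42,-40,10),(0,0,105),(-29,0,58),W],px,[508,-216,-.64]);print(p,r.round(1).tolist())
a,b,c,d,e=[at_z("wrist",*q,80) for q in f([(275,485),(547,485),(275,492),(283,438),(538,438)],5,250,100)]
g=lambda a,b:np.arctan2(*(b-a)[1::-1])
print((a+b)/2,np.hypot(*(a-b)[:2]),g(a,b),g(d,e))
h=at_z("wrist",*px[5],58);print('red dir',g(h,np.r_[508.7,-216.5,0]), h)
E
```

```text
[ 507.20814865 -215.46767308  199.97186801] [-3.13189757e+00 -2.30997401e-03  9.15505108e-01]
[ 509.0640842  -217.21326518   -0.64888825] [[0.3, -0.4], [-1.2, -0.3], [0.2, 0.8], [-1.1, 1.1], [-0.4, 0.8], [1.4, -0.4], [0.7, -1.6]]
[ 510.38904805 -216.62728986   80.        ] 52.88377495673057 -0.6533999708554904 -0.6537101331752537
red dir -0.6241645433663371 [ 484.57357885 -199.12379295   58.        ]
```

The collar measures about 1.1 ± 0.03 rad, so it's locked. Moving above the marked bracket at tool yaw of about 2.43.

```bash
python3 -m inch '[-0.8,-1.3,0,0,0,8.3,1, -1.6,-2.6,0,0,0,16.6,1, -2.4,-3.9,0,0,0,25,1, -3.2,-5.2,0,0,0,33.3,1, -4,-6.5,0,0,0,41.6,1]'; python3 -m inch '[-0.8,-1.4,0,0,0,8.3,1, -1.6,-2.8,0,0,0,16.6,1, -2.4,-4.2,0,0,0,25,1, -3.2,-5.6,0,0,0,33.3,1, -4,-6.9,0,0,0,41.6,1]';python3 -m inch '[0,0,0,0,0,3.6,1,0,0,0,0,0,3.6,1,0,0,0,0,0,3.6,1,0,0,0,0,0,3.6,1,0,0,0,0,0,3.6,1]';  python3 -c "
from h import *
im=bot.capture('wrist')[:,:,::-1]; cv2.imwrite('pics/n0.png',im);crop(im,240,90,170,150,4.5,'pics/n1.png')"
```

```text
time: 7.55
tool_pos: [466.6, -280.8, 199.0]
tcp_rot: [-3.131, -0.004, 1.648]
contact_force: [-0.1, 0.3, 0.4]
grip_width: 91.9
time: 8.05
tool_pos: [426.1, -350.2, 198.1]
tcp_rot: [-3.131, -0.005, 2.38]
contact_force: [0.2, 0.5, -0.4]
grip_width: 92.0
time: 8.55
tool_pos: [426.2, -349.9, 198.0]
tcp_rot: [-3.131, -0.005, 2.442]
contact_force: [0.4, 0.3, -0.0]
grip_width: 92.0
```

View pics/n0.png

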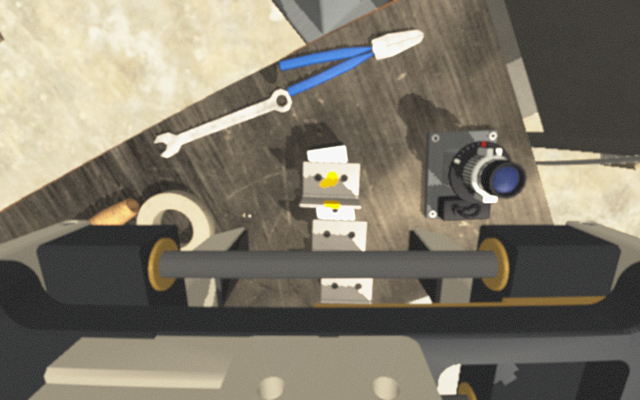

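View pics/n1.png

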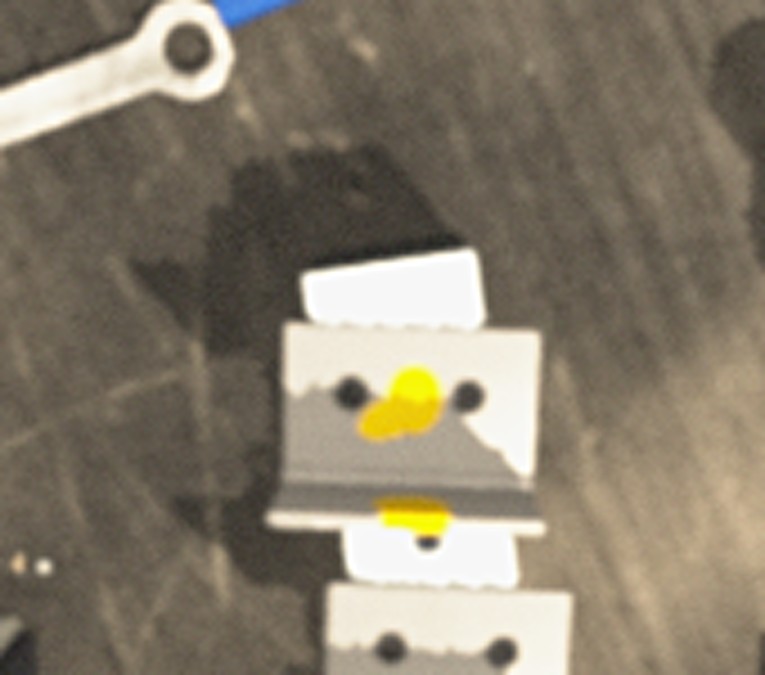

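The wrist view shows the marked bracket at (330,180). In the crop its foot edge runs (284,323)–(541,330) and its leg top (266,526)–(546,533).

```bash
python3 - <<'E'
from h import *
print(bot.get_obs()['tool_pos'],bot.get_obs()['tcp_rot'])
f=lambda P,k,x0,y0:[((x+.5)/k-.5+x0,(y+.5)/k-.5+y0) for x,y in P]
px=f([(541,330),(284,323),(546,533),(266,526)],4.5,240,90)
p,r=fit("wrist",[(-20,30,43),(-20,-30,43),(20,30,78),(20,-30,78)],px,[418,-342,-.71]);print(p,r.round(1).tolist())
print(p[0]+12*np.cos(p[2]),p[1]+12*np.sin(p[2]),p[2]+np.pi)
px=f([(302,275),(476,249)],4.5,240,90); a,b=[at_z("wrist",*q,40) for q in px];print(np.hypot(*(a-b)[:2]),np.arctan2(*(b-a)[1::-1])-np.pi/2)
E
```

```text
[ 426.22169368 -349.90241716  198.03611316] [-3.13080468 -0.00530122  2.44217883]
[ 418.77246783 -342.77618924   -0.72634896] [[-0.5, 0.2], [0.3, 0.2], [-0.4, -0.1], [0.6, -0.3]]
427.74371821200043 -350.7459236518524 2.415243693748326
41.557566654020675 -0.5528940050684774
```

```bash
python3 -m inch '[0.15,-0.08,-4,0.28,-0.63,-1.5,1, 0.15,-0.08,-8,0.28,-0.63,-1.5,1, 0.15,-0.08,-10,0.28,-0.63,-1.5,1, 0.15,-0.08,-11,0.28,-0.63,-1.5,1, 0.15,-0.08,-11,0.28,-0.63,-1.5,1]';python3 -c "
from h import *
print(bot.get_obs()['tcp_rot'])
im=bot.capture('wrist')[:,:,::-1]; cv2.imwrite('pics/o0.png',im)"
```

```text
time: 9.1
tool_pos: [427.5, -350.3, 87.2]
tcp_rot: [3.141, -0.002, 2.416]
contact_force: [0.5, -0.2, 0.4]
grip_width: 92.4
[ 3.14128385e+00 -2.16770859e-03  2.41593544e+00]
```

View pics/o0.png

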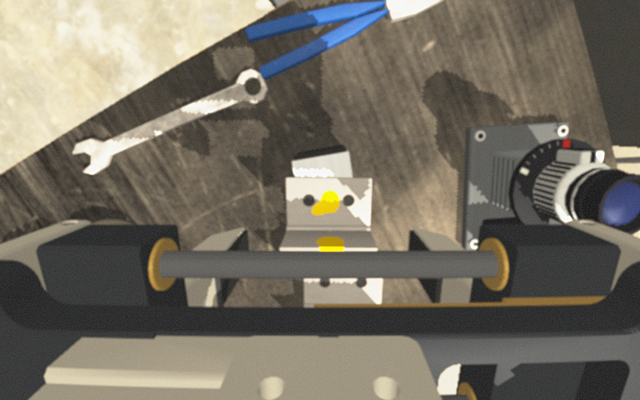

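The bracket is centred between the fingers (columns 286–372, finger midline about 328). Continuing down.

```bash
python3 -m inch '[0,0,-2,0,0,0,1, 0,0,-3.5,0,0,0,1, 0,0,-4.5,0,0,0,1, 0,0,-5.1,0,0,0,1, 0,0,-5.1,0,0,0,1]';python3 -m inch '[0,0,0,0,0,0,1,0,0,0,0,0,0,-1,0,0,0,0,0,0,-1,0,0,0,0,0,0,-1,0,0,0,0,0,0,-1]'; python3 -m inch '[0,0,0,0,0,0,-1,0,0,0,0,0,0,-1,0,0,0,0,0,0,-1,0,0,0,0,0,0,-1,0,0,0,0,0,0,-1]';python3 -c "
from h import *
im=bot.capture('wrist')[:,:,::-1]; cv2.imwrite('pics/q0.png',im)
crop(bot.capture('scene')[:,:,::-1],230,100,190,170,3.4,'pics/q1.png')"
```

```text
time: 9.65
tool_pos: [428.1, -350.9, 37.5]
tcp_rot: [3.142, 0.0, 2.416]
contact_force: [-0.1, -0.1, -0.1]
grip_width: 92.0
time: 10.15
tool_pos: [428.2, -351.0, 37.7]
tcp_rot: [3.142, 0.0, 2.416]
contact_force: [-0.5, 0.7, 0.1]
grip_width: 64.5
time: 10.65
tool_pos: [428.2, -351.0, 37.6]
tcp_rot: [3.142, 0.0, 2.416]
contact_force: [-0.3, 0.1, -0.6]
grip_width: 59.6
```

View pics/q0.png

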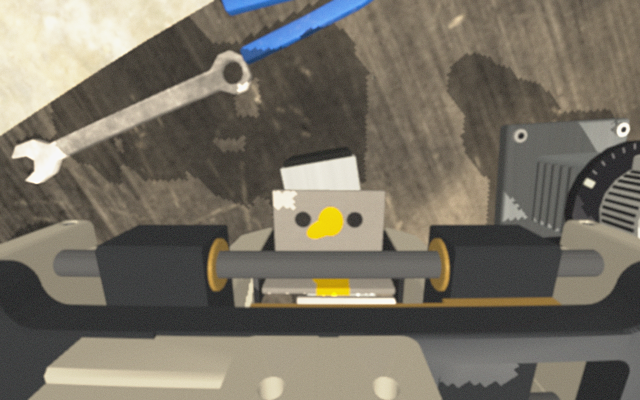

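View pics/q1.png

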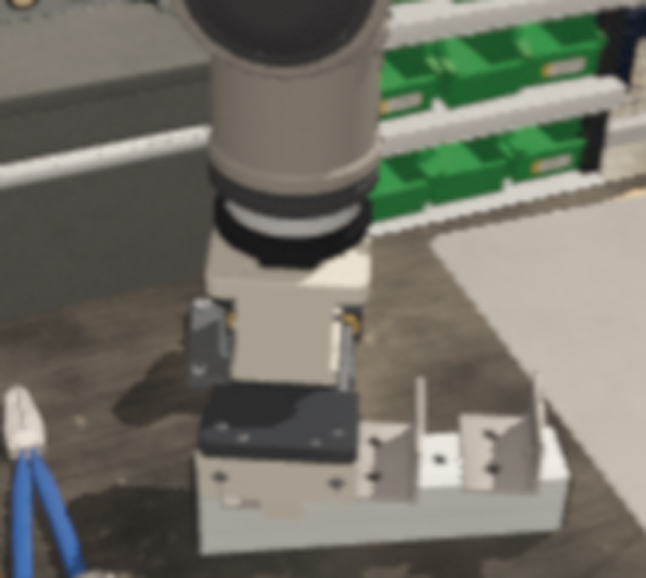

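The bracket is gripped at 59.6 mm. Lifting straight up.

```bash
python3 -m inch '[0,0,1,0,0,0,-1,0,0,2,0,0,0,-1,0,0,3.2,0,0,0,-1,0,0,4.4,0,0,0,-1,0,0,5.5,0,0,0,-1]'; python3 -m inch '[0,0,2.5,0,0,0,-1,0,0,5,0,0,0,-1,0,0,8,0,0,0,-1,0,0,11,0,0,0,-1,0,0,13.1,0,0,0,-1]';python3 -m inch '[0,0,0,0,0,0,-1,0,0,0,0,0,0,-1,0,0,0,0,0,0,-1,0,0,0,0,0,0,-1,0,0,0,0,0,0,-1]';python3 -c "
from h import *
im=bot.capture('wrist')[:,:,::-1]; cv2.imwrite('pics/r0.png',im)
crop(bot.capture('scene')[:,:,::-1],230,80,190,170,3.4,'pics/r1.png')"
```

```text
time: 11.25
tool_pos: [428.4, -351.2, 94.2]
tcp_rot: [-3.142, 0.002, 2.416]
contact_force: [-0.3, 0.1, 0.1]
grip_width: 59.7
time: 11.75
tool_pos: [428.6, -351.5, 228.3]
tcp_rot: [-3.141, 0.005, 2.416]
contact_force: [-0.2, -0.2, -0.5]
grip_width: 59.6
time: 12.25
tool_pos: [428.4, -351.2, 227.2]
tcp_rot: [-3.141, 0.003, 2.416]
contact_force: [0.2, 0.6, -1.3]
grip_width: 59.7
```

View pics/r0.png

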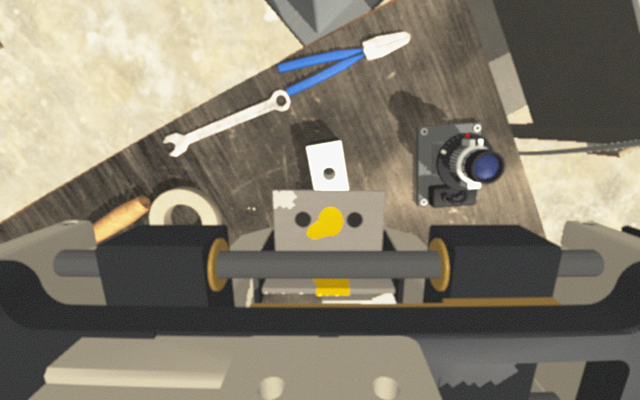

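View pics/r1.png

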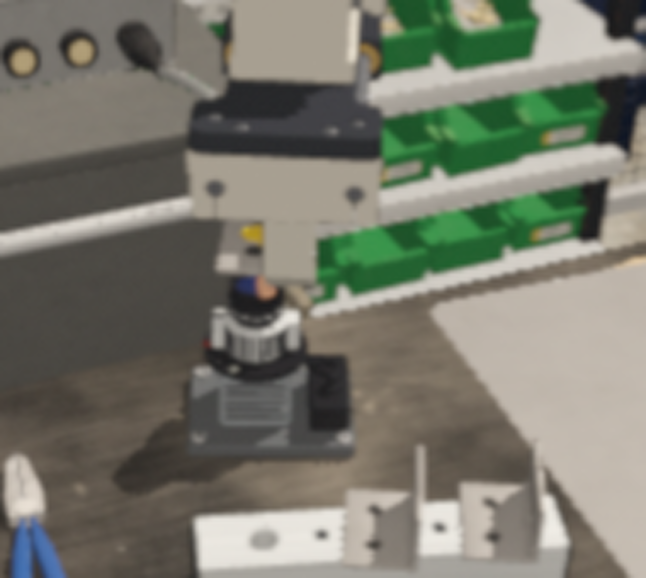

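The bracket is out and hangs level; the empty hole is at (329,173), and the two plain brackets are still in the bar. I'll work out the stud position in the tool frame from the held-bracket picture and the hole.

```bash
python3 - <<'E'
from h import *
im=cv2.imread("pics/r0.png"); crop(im,255,130,150,180,3.3,"pics/r2.png")
o=bot.get_obs(); T=o['tool_pos']; print(T,o['tcp_rot'])
print('hole',at_z("wrist",329,173,40))
zb=40+T[2]-37.6
obj=[(-20,30,zb+3),(-20,-30,zb+3)]
print(fit("wrist",obj,[(384,190.5),(273,190.5)],[419,-343,-.72]))
E
```

```text
[ 428.49095244 -351.32047697  227.61033295] [-3.14130873  0.00338304  2.41606408]
hole [ 419.43457486 -342.44667072   40.        ]
(array([ 419.30428271, -343.18182036,   -0.7257603 ]), array([[ 0.84758641,  0.04048997],
       [-0.84816648,  0.04036943]]))
```

View pics/r2.png

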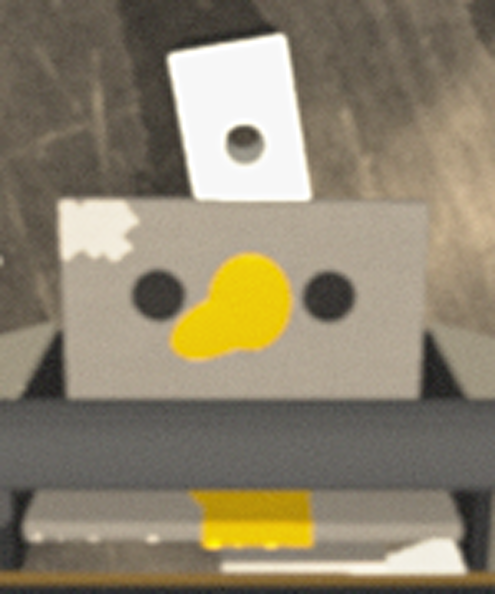

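```bash
python3 -m inch '[1.2,1.8,0,0,0,0.9,-1, 3,4.2,0,0,0,1.8,-1, 4.8,6.8,0,0,0,2.8,-1, 6.8,9.4,0,0,0,3.7,-1, 8.2,11.5,0,0,0,4.6,-1]'; python3 -m inch '[0.4,0.6,0,0,0,0,-1, 0.8,1.2,-0.3,0,0,0,-1, 0.8,1.2,-0.7,0,0,0,-1, 0.8,1.2,-1.1,0,0,0,-1, 0.8,1.2,-1.4,0,0,0,-1]';python3 -m inch '[0,0,0,0,0,0,-1,0,0,0,0,0,0,-1,0,0,0,0,0,0,-1,0,0,0,0,0,0,-1,0,0,0,0,0,0,-1]';python3 -c "
from h import *
print(bot.get_obs()['tool_pos'])
im=bot.capture('wrist')[:,:,::-1]; cv2.imwrite('pics/s0.png',im)
s=bot.capture('scene')[:,:,::-1];cv2.imwrite('pics/s.png',s);crop(s,240,50,150,180,3.3,'pics/s1.png')"
```

```text
time: 12.85
tool_pos: [511.4, -234.8, 227.4]
tcp_rot: [3.142, 0.003, 2.498]
contact_force: [0.6, -0.6, -0.9]
grip_width: 59.6
time: 13.35
tool_pos: [518.8, -223.6, 212.7]
tcp_rot: [-3.141, 0.002, 2.496]
contact_force: [-0.3, 0.1, -0.7]
grip_width: 59.7
time: 13.85
tool_pos: [518.8, -223.7, 212.9]
tcp_rot: [-3.141, 0.003, 2.496]
contact_force: [-0.1, 0.8, -0.3]
grip_width: 59.6
[ 518.82268554 -223.7319254   212.89274069]
```

View pics/s0.png

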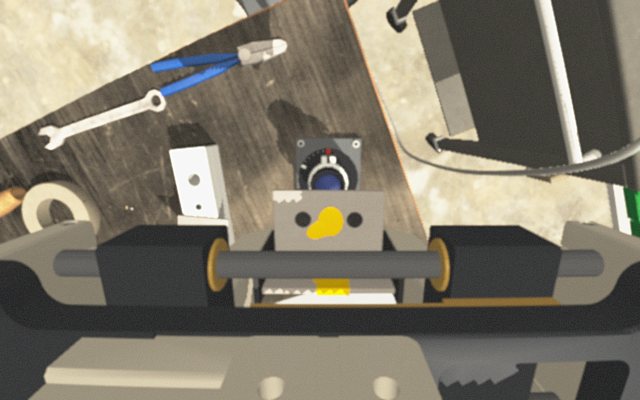

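View pics/s1.png

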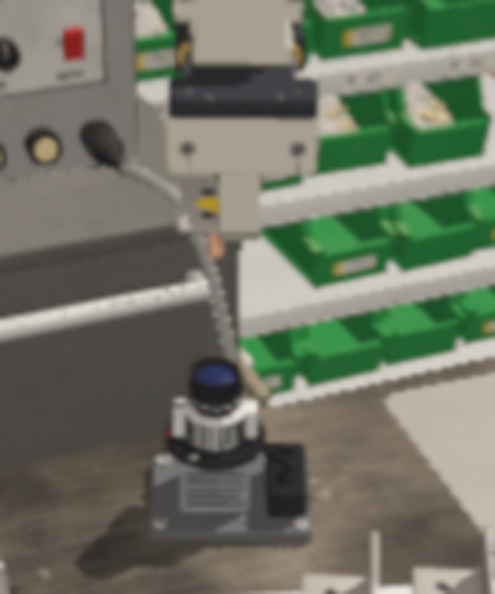

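The stud hangs above the lens: in the scene crop its end is at (216,255) and the lens at (216,375). In the wrist view the red mark at (327,151) lines up with the pointer. Now to check this numerically.

```bash
python3 - <<'E'
from h import *
s=cv2.imread("pics/s.png"); crop(s,285,105,40,75,8,"pics/s2.png")
c=lambda p:((p-[285,105]+.5)*8-.5).round()
for P in [(509.2,-216.8,185),(509.2,-216.8,105),(509.2,-216.8,175),(519.2,-216.8,185),(509.2,-206.8,185)]: print(P,c(proj("scene",np.array(P))))
im=cv2.imread("pics/s0.png"); crop(im,265,125,125,90,6,"pics/s3.png")
E
```

```text
(509.2, -216.8, 185) [166. 178.]
(509.2, -216.8, 105) [164. 457.]
(509.2, -216.8, 175) [165. 214.]
(519.2, -216.8, 185) [199. 165.]
(509.2, -206.8, 185) [141. 161.]
```

View pics/s2.png

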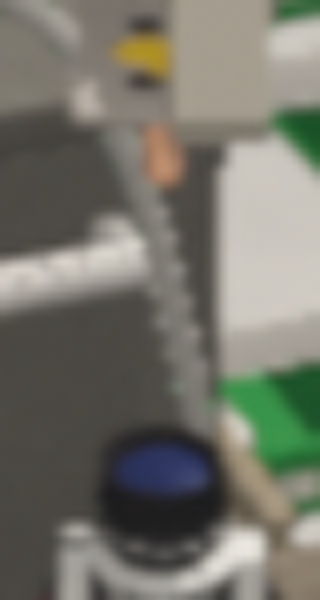

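View pics/s3.png

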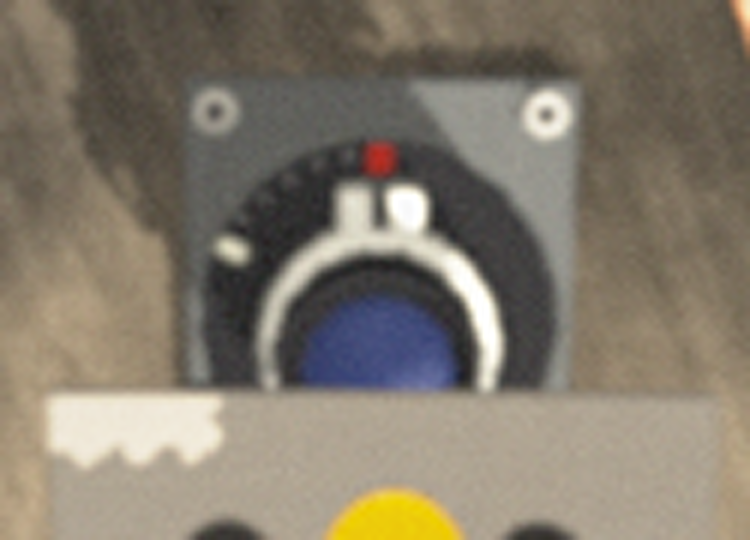

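The stud end is within about 2–3 mm of target in every view, the edges are parallel and the pointer meets the red mark. Handing in.

```bash
python3 -c "
from h import *
o=bot.get_obs();print(o['time'],o['tool_pos'],o['tcp_rot'],o['grip_width'],abs(o['dq']).max())
print(bot.close_job())"
```

```text
13.95 [ 518.81198873 -223.6344703   212.80799433] [-3.14130773e+00  2.56224919e-03  2.49631819e+00] 59.41045688461201 0.0010732027910755563
the job is handed in; nothing more can be done
None
```

I locked the collar, lifted the marked bracket straight out of the bar and handed the job in at 13.95 s, holding it still above the lens. The hand-in gave no verdict, so these are my own measurements.

- **Collar:** it measures about 1.10 ± 0.03 rad. In the last wrist picture the pointer line meets the red mark.
- **Stud position:** I estimate the stud end is about 80 mm above the lens front and within about 3 mm of its axis.
- **Level and parallel:** tool tilt is about 0.003 rad. By measurement, the long edge is parallel to the base's front edge within about 0.02 rad.
- **Grip:** the fingers are steady on the bracket at 59.4 mm opening, with joint speeds near zero.
- **Other brackets and camera:** the plain brackets looked unmoved in the picture after the lift. The wrist force stayed at sensor noise from the lift on, so I saw no sign of the bracket touching the camera.

**Disagreements:** the scene picture put the gap between stud and lens about 2–4 mm larger than planned. The camera views differed by 2–3 mm in absolute position but agreed to about 1 mm between bracket and lens. I treated both as calibration error, well within the 10 mm limits.

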